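# Set the kitchen timer and start it

## Task

Set the light kitchen timer on the wooden board: turn its dial clockwise until the pointer stands at the long raised bar on the case, pressing the dial down as you turn so that the case does not spin or wander (it must stay within a centimetre of where it stands), but never bearing down on the timer with more than 25 N. Then press the start button fully in, let go, and leave the jar, the glass and the shaker round it alone.

Things in the scene. Friction and masses are not known exactly. Their poses are not given: they have to be found in the camera images.
- board: fixed flat wooden board 240 x 220 x 14 mm on the drainer; origin at the centre of its underside, z up
- timer: free-standing round kitchen timer, white case 140 mm across, 0.3 to 0.55 kg, on four hard feet that slide easily on the board. Origin: centre of the underside of the feet, z up; its x axis points from the start button to the dial and long bar. The case's flat top is 36 mm above the origin. The dial axis is at x = +16 mm, the button at x = -50 mm (y = 0)
- dial_grip (a point): on the dial's axis, 87 mm above the timer's origin. Dial: metal flange 64 mm across, top 65 mm above the timer's origin, and on it an upright black bar to pinch, 50 mm long, 14 mm thick, from 65 to 97 mm above that origin; the point's x axis runs along the bar to its pointer end. Pushed, the dial sinks 1 to 11 mm (unknown) under 4 N, then meets a firm spring, 12 N/mm; it springs back up
- pointer_tip (a point): tip of the pointer (a small nib on the rim of the dial's flange, in line with the white line on top of the bar), 32 mm from the dial's axis, 65 mm above the timer's origin
- long_bar (a point): inner end of the long raised dark bar on the top of the case (19 x 5 mm; the other marks are 5 mm short), 34 mm from the dial's axis along the timer's +x
- dial (a joint): dial angle, rad, grows clockwise seen from above; 0 = pointer at the long bar; starts at -1.35 to -0.75, stops at -2.4 and +0.7, stays where left. Rubbing torque about 0.25 N m: under its own weight the case turns with the dial, so keep pushing the dial down onto its firm spring with about 15 to 22 N, judged by feel, while turning
- button_top (a point): centre of the top of the start button, a round white button 28 mm across in a steel collar, its top 50 mm above the timer's origin when out
- start_button (a joint): how far the start button is pressed, m: 0 = out, 0.005 = fully in (about 6 N); springs back out
- honey_jar_mid (a point): centre of the dark-lidded glass jar, 65 mm across, 86 mm tall, beside the board
- tumbler_mid (a point): centre of the drinking glass, 81 mm across, 92 mm tall, beside the board
- salt_shaker_mid (a point): centre of the shaker, 44 mm across, 90 mm tall, beside the board
Things that resemble listed ones, but are neither listed nor needed, are in the scene too. There is more than one size of the timer; the job needs the largest.

How it is judged:
On the way, in this order (a step that is already met when the one before it is completed fails the run):
1. the dial's pointer stands at the long bar (within 0.12 rad) (value of joint dial between -0.12 and 0.12 rad), for 0.3 s.
2. with the dial set, the start button is pressed in (at least 4 of its 5 mm) (all of step 1 and value of joint start_button above 0.004 m), for 0.1 s.
At the end, for the whole second after the job is handed in: the pointer stands at the long bar within 0.12 rad (7 degrees), the start button has been pressed and is out again, the timer stands flat and at rest on the board, its long bar and button within 12 mm of where they were, and the jar, glass and shaker within 15 mm of where they stood (all of step 1 and horizontal distance between pointer_tip and long_bar below 0.008 m and value of joint start_button below 0.001 m and angle between timer's own z axis and vertical below 0.05 rad and z of timer in the frame of board below 0.017 m and linear speed of timer below 0.01 m/s and distance of each of long_bar, button_top from where it was at the start of the episode below 0.012 m and distance of each of honey_jar_mid, tumbler_mid, salt_shaker_mid from where it was at the start of the episode below 0.015 m); the robot touches nothing.
It fails at once if the timer is borne down on with more than 25 N (28 N between timer and board, which includes its own weight) (contact force between timer and board above 28 N).
It fails at once if the case spins or wanders: its long bar or its button moves more than 12 mm (distance of any of long_bar, button_top from where it was at the start of the episode above 0.012 m).
It fails at once if the jar, the glass or the shaker is shifted by more than 15 mm (distance of any of honey_jar_mid, tumbler_mid, salt_shaker_mid from where it was at the start of the episode above 0.015 m).
It also fails if it takes over 64 s, if anything falls off the work surface, if the arm or the gripper's body presses on something with over 40 N, if the wrist force passes 120 N, or if a joint passes its speed limit or range.

## Robot

A 7-joint arm with a two-finger parallel gripper is mounted at the origin on a cart in front of the work surface, level with it; the furniture and walls round the work are solid. World frame = base frame: x ahead of the robot, y to its left, z up, the work surface at z = 0. Lengths are in m, angles in rad, forces in N, time in s.
With the tool pointing down it reaches from about 0.425 to 0.95 m from the base axis. Payload 4.7 kg.
Tool frame: the origin (TCP) lies midway between the tips of the shut fingers; the grasp point (between the pads) lies 19 mm behind it (r.grasp_offset is the distance from the TCP to the grasp point, in m); z points along the fingers, y is the direction in which the jaws open and shut (so a half turn about z gives the same grasp; the last joint's range is limited). The gripper opens to 85 mm and grips with 20 to 120 N. Pads are 22 mm wide; open, the fingers measure 114 mm over their backs; the gripper's body (76 mm by 85 mm) begins 54 mm behind the grasp point. The pads swing forward as they close: fully open they stand 13 mm farther back than shut.
Start: joints at [-1.199, 0.469, -0.049, 1.532, 0.024, 1.141, -0.082], TCP at [0.263, 0.622, 0.231] pointing down, gripper open.
Joint ranges: [-2.59, 2.59], [-0.33, 1.99], [-1.39, 1.29], [0.1, 2.45], [-1.04, 4.18], [0.21, 1.99], [-2.66, 2.66]. Speed limits (rad/s): [2.57, 2.57, 3.14, 3.14, 3.14, 3.14, 3.14].

## Interface

Orientations are given as a unit quaternion [w, x, y, z].
In Python, from rig import r, optics gives the robot as it stands.
- The arm moves only by the tool move_arm, never from a script. Its argument "deltas" is a list of rows, each an object of numbers: "fingers": the opening, from 0 (shut) to 1 (fully open); "tx", "ty", "tz": the shift along the tool's x, y, z in units of 300 mm (1.0 is 300 mm); "ax", "ay", "az": the turn, a rotation vector about the tool's x, y, z in units of 360 degrees (1.0 is 360 degrees). In form: [{"fingers": .., "tx": .., "ty": .., "tz": .., "ax": .., "ay": .., "az": ..}, ...]. A call has 1 to 5 rows; each row shifts and turns the commanded pose from where the row before left it, along the tool's axes as they then stand; what a row does not reach is not made up. A row lasts 1/10 s, in which the tool goes at most 50 mm and 8.59 degrees, less where a joint would pass 70% of its speed; a pose out of reach is approached as far as the arm can. A call with a number of a shift or a turn outside -1 to 1 is refused whole. A call with a gripper value outside its range is refused whole. The fingers move at their own pace and stop on an object; the grip force is fixed at half the most. Time passes only in rows, so rows that do not move let the fingers close. It gives the time, the measured TCP pose, the force and the opening at its end, in the units of the state.
- r.state(): the state, without advancing time (a new reading comes with each control period).
- optics.read_camera(name): name is "side" or "top" or "wrist"; returns the picture (480x640x3 uint8, red, green, blue); there is no depth.
- optics.camera_model(name): a dict with "fov_y" (degrees; the focal length in pixels is half the picture's height over the tangent of half this angle, whatever the lens; pixels are square), "cx", "cy" (the principal point, pixels), "dist" ([k1, k2, p1, p2, k3] as OpenCV has them; the pictures are not rectified), "extrinsics" (4x4, takes a point from camera to world coordinates). Camera axes: x right, y down, z forward; pixel columns grow to the right and rows downward; lengths in m; the calibration is good to about 2 mm. A picture is of the moment at which its call begins: read the wrist's pose just before it. camera_model takes no time and is no camera call; for the wrist camera it gives the pose at the moment of the call.
- r.hand_in(): hands the job in, once; it reports no verdict.
The state is a dict: "clock": time; "joints": joint angles; "qd": joint speeds; "effort": joint torques, N m; "position": TCP position; "ee_rot": TCP orientation; "wrist_force": force on the tool from outside, world axes, zero at the start; "wrist_torque": the same for the moment, N m; "gripper_width": opening from 0.0 (shut) to 1.0 (fully open).
Only numpy, scipy, OpenCV 4.12 (cv2) and the standard library are available. Lean on these libraries where they do the work, as an engineer would, in place of code of your own. Each camera call takes 0.05 s, during which the arm holds its last target. There are 200 camera calls.

## Working session

There is one attempt and no reset: what is moved stays moved. The work goes in short steps, Python scripts to look and compute and a tool call to move; the robot and the scene stay as the last step left them, time stands still between calls to the robot, and variables do not carry over. Pictures are saved under pics/ and viewed, about 8 in all and at most 12, crops included, and the job is handed in when it is done.

Besides the shell and the picture viewer there is one more tool, called after "Call:" by a JSON object that holds its "fn" and its "kwargs". move_arm: Moves the arm, as the interface text tells. Shifts and turns lie within -1 to 1; 1 stands for 300 mm of shift or 360 degrees of turn. Its arguments: {"type":"object","properties":{"deltas":{"type":"array"}},"required":["deltas"]}

```bash
ls; mkdir -p pics
python3 - <<'E'
from rig import r, optics
import cv2,numpy as np
print(r.state())
for n in("top","side"):
    im=optics.read_camera(n); cv2.imwrite(f"pics/{n}0.png",im[:,:,::-1]); print(n,optics.camera_model(n))
E
```

```text
pics
{'clock': 0.0, 'joints': array([-1.19891409,  0.46943635, -0.04860539,  1.53368509,  0.02409854,
        1.14099756, -0.08229967]), 'qd': array([ 0.00044107,  0.00063519, -0.00086977, -0.00135951, -0.00051516,
        0.00075525, -0.00042779]), 'effort': array([ 3.42797330e-04, -5.10324776e+01, -4.70905239e-02, -2.37715816e+01,
        1.05855466e-02,  7.55730638e-03,  4.89319305e-06]), 'position': array([0.26310091, 0.62098257, 0.23026862]), 'ee_rot': array([-1.61097507e-04,  1.99032711e-01,  9.79992366e-01, -9.56898851e-04]), 'wrist_force': array([-0.05703743, -0.08705995, -0.1905366 ]), 'wrist_torque': array([ 0.01956425, -0.01248858,  0.03327251]), 'gripper_width': 1.001282155243572}
top {'fov_y': 46.2898335414483, 'cx': 319.6061291743134, 'cy': 239.23963903848866, 'dist': array([-0.15625643,  0.        ,  0.        ,  0.        ,  0.        ]), 'extrinsics': array([[-0.01566666, -0.9911054 ,  0.13215384,  0.44800425],
       [-0.99941661,  0.01151048, -0.03215511, -0.28667762],
       [ 0.03034795, -0.13258051, -0.99070753,  1.00527366],
       [ 0.        ,  0.        ,  0.        ,  1.        ]])}
side {'fov_y': 55.689076297081364, 'cx': 327.9161383216026, 'cy': 243.83307122131066, 'dist': array([-0.03807491,  0.        ,  0.        ,  0.        ,  0.        ]), 'extrinsics': array([[ 0.98554629, -0.09802608,  0.13816441,  0.45343928],
       [-0.16823923, -0.47078054,  0.86606076, -1.02117592],
       [-0.01985142, -0.87678764, -0.48046784,  0.50334293],
       [ 0.        ,  0.        ,  0.        ,  1.        ]])}
```

View pics/top0.png

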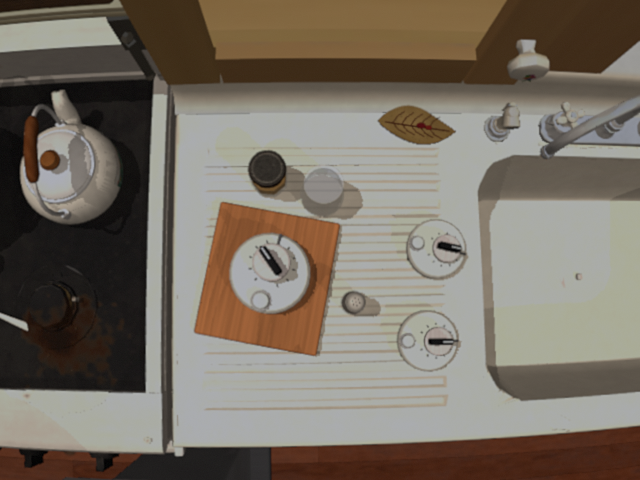

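View pics/side0.png

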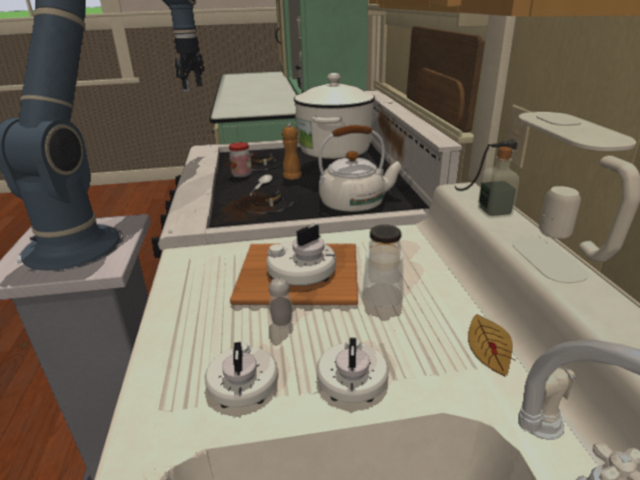

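The timer on the board is at about (270,272), 82 px across. Two lookalikes stand at (436,249) and (428,340), each about 60 px. At 0.95 m range 140 mm should span about 82 px, so the one on the board is the largest. I'll confirm this in an enlarged crop.

```bash
cat > h.py <<'E'
from rig import r, optics
import cv2,numpy as np
def K(m):
    f=240/np.tan(np.radians(m["fov_y"])/2); return np.array([[f,0,m["cx"]],[0,f,m["cy"]],[0,0,1.]])
def ray(m,uv,z):
    p=cv2.undistortPoints(np.array(uv,float).reshape(-1,1,2),K(m),m["dist"]).reshape(-1,2)
    d=np.c_[p,np.ones(len(p))]@m["extrinsics"][:3,:3].T; o=m["extrinsics"][:3,3]
    return o+d*((z-o[2])/d[:,2])[:,None]
def proj(m,P):
    T=np.linalg.inv(m["extrinsics"])
    return cv2.projectPoints(np.array(P,float).reshape(-1,1,3),cv2.Rodrigues(T[:3,:3])[0],T[:3,3],K(m),m["dist"])[0].reshape(-1,2)
E
python3 - <<'E'
from h import *
im=cv2.imread("pics/top0.png"); 
cv2.imwrite("pics/c.png",cv2.resize(im[225:325,215:335],None,fx=6,fy=6,interpolation=cv2.INTER_CUBIC))
hsv=cv2.cvtColor(im,cv2.COLOR_BGR2HSV)
print(hsv[290,285],hsv[340,280],hsv[260,250])
m=optics.camera_model("top")
mask=(hsv[:,:,1]<90).astype(np.uint8); mask[:205]=0;mask[350:]=0;mask[:,:222]=0;mask[:,322:]=0
n,l,s,c=cv2.connectedComponentsWithStats(mask)
for i in range(1,n):
    if s[i,4]>300: print(s[i],c[i])
for nm,uv,z in(("jar",(267,163),.086),("glass",(324,187),.046),("salt",(353,300),.09)): print(nm,ray(m,[uv],z))
E
```

```text
[105   6 174] [ 12 163 141] [ 39  15 173]
[241 205  81  16 653] [293.51914242 209.69218989]
[ 229  233   82   81 5163] [269.35909355 272.8713926 ]
[222 338  59  12 368] [242.02717391 345.50815217]
jar [[ 0.7013063  -0.22983292  0.086     ]]
glass [[ 0.66805514 -0.32694621  0.046     ]]
salt [[ 0.46962979 -0.36923185  0.09      ]]
```

View pics/c.png

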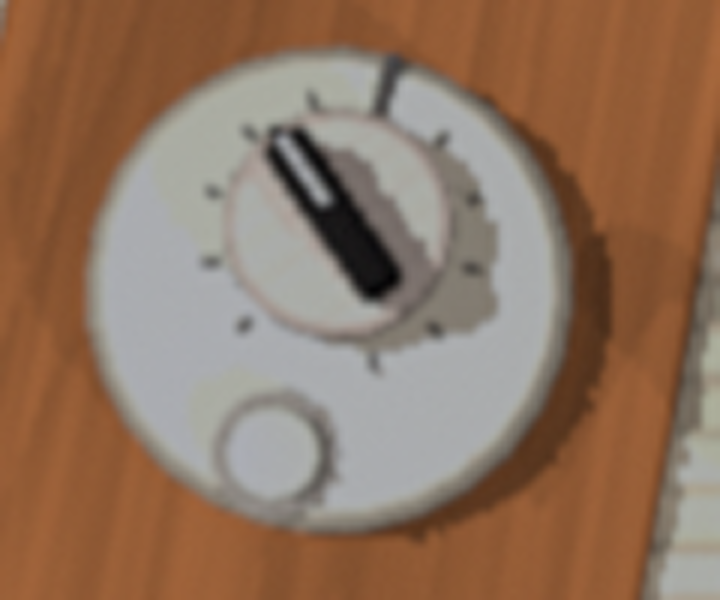

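The crop confirms it: large timer, long bar at crop (385,90), white-line pointer end at (285,138), bar's other end (380,290), flange centre (337,225), button (270,452). The pointer is about 45° counter-clockwise of the long bar.

Run:
```python
from h import *
m=optics.camera_model("top")
c=lambda u,v:(215+u/6,225+v/6)
F=ray(m,[c(337,225)],.079)[0];B=ray(m,[c(270,452)],.064)[0];L=ray(m,[c(381,115)],.051)[0]
e=ray(m,[c(285,136),c(380,287)],.111)
print("F",F,"B",B,"L",L,"ends",e,np.hypot(*(e[0]-e[1])[:2]))
print("F-B",np.hypot(*(F-B)[:2]),"L-F",np.hypot(*(L-F)[:2]))
a=lambda v:np.degrees(np.arctan2(v[1],v[0]))
print(a(F-B),a(L-F),a(e[0]-e[1]),(e[0]+e[1])/2)
q=r.state()["ee_rot"]
from scipy.spatial.transform import Rotation as R
print(R.from_quat(q,scalar_first=True).as_matrix(), np.hypot(*F[:2]))
```

```text
F [ 0.53368102 -0.23597765  0.079     ] B [ 0.47188427 -0.21611934  0.064     ] L [ 0.56761004 -0.24714766  0.051     ] ends [[ 0.55473723 -0.22395871  0.111     ]
 [ 0.51405238 -0.24905659  0.111     ]] 0.047803350025946295
F-B 0.06490909244245235 L-F 0.035720408599998525
-17.81474885670898 -18.222427265216336 31.669821414941335 [ 0.5343948  -0.23650765  0.111     ]
[[-9.20797542e-01  3.90040360e-01 -6.35270187e-04]
 [ 3.90040873e-01  9.20796068e-01 -1.64873465e-03]
 [-5.81187685e-05 -1.76593216e-03 -9.99998439e-01]] 0.583524531049201
```

Call:
{"fn": "move_arm", "kwargs": {"deltas": [{"fingers":0.6,"tx":-0.05,"ty":-0.013,"tz":-0.1,"ax":0,"ay":0,"az":0.0055},{"fingers":0.6,"tx":-0.147,"ty":-0.013,"tz":-0.06,"ax":0,"ay":0,"az":0.0111},{"fingers":0.6,"tx":-0.147,"ty":-0.013,"tz":0,"ax":0,"ay":0,"az":0.0111},{"fingers":0.6,"tx":-0.147,"ty":-0.013,"tz":0,"ax":0,"ay":0,"az":0.0111},{"fingers":0.6,"tx":-0.147,"ty":-0.013,"tz":0,"ax":0,"ay":0,"az":0.0111}]}}

```text
clock: 0.6
position: [0.4197, 0.5071, 0.2789]
ee_rot: [-0.0, 0.351, 0.936, -0.0]
wrist_force: [0.5, 1.0, 0.1]
gripper_width: 0.602
```

Run:
```python
from h import *
s=r.state();print(s["joints"],s["position"],s["ee_rot"])
```

```text
[-0.99193453  0.40574912  0.06828325  1.52134791 -0.0286332   1.21588934
 -0.06549555] [0.41972795 0.5070759  0.27891051] [-1.66462953e-05  3.50905255e-01  9.36410945e-01 -2.11000830e-04]
```

Call:
{"fn": "move_arm", "kwargs": {"deltas": [{"fingers":0.6,"tx":-0.15,"ty":-0.013,"tz":0,"ax":0,"ay":0,"az":0.0115},{"fingers":0.6,"tx":-0.15,"ty":-0.013,"tz":0,"ax":0,"ay":0,"az":0.0115},{"fingers":0.6,"tx":-0.15,"ty":-0.013,"tz":0,"ax":0,"ay":0,"az":0.0115},{"fingers":0.6,"tx":-0.15,"ty":-0.013,"tz":0,"ax":0,"ay":0,"az":0.0115},{"fingers":0.6,"tx":-0.15,"ty":-0.013,"tz":0,"ax":0,"ay":0,"az":0.0115}]}}

```text
clock: 1.1
position: [0.5508, 0.3245, 0.2787]
ee_rot: [-0.0, 0.514, 0.858, -0.0]
wrist_force: [0.3, 0.2, 0.2]
gripper_width: 0.602
```

Call:
{"fn": "move_arm", "kwargs": {"deltas": [{"fingers":0.6,"tx":-0.15,"ty":-0.013,"tz":0,"ax":0,"ay":0,"az":0.0115},{"fingers":0.6,"tx":-0.15,"ty":-0.013,"tz":0,"ax":0,"ay":0,"az":0.0115},{"fingers":0.6,"tx":-0.15,"ty":-0.013,"tz":0,"ax":0,"ay":0,"az":0.0115},{"fingers":0.6,"tx":-0.15,"ty":-0.013,"tz":0,"ax":0,"ay":0,"az":0.0115},{"fingers":0.6,"tx":-0.15,"ty":-0.013,"tz":0,"ax":0,"ay":0,"az":0.0115}]}}

```text
clock: 1.6
position: [0.6088, 0.1075, 0.2788]
ee_rot: [-0.0, 0.659, 0.752, -0.0]
wrist_force: [0.7, -0.3, -0.3]
gripper_width: 0.599
```

Call:
{"fn": "move_arm", "kwargs": {"deltas": [{"fingers":0.6,"tx":-0.15,"ty":-0.013,"tz":0,"ax":0,"ay":0,"az":0.0115},{"fingers":0.6,"tx":-0.15,"ty":-0.013,"tz":0,"ax":0,"ay":0,"az":0.0115},{"fingers":0.6,"tx":-0.15,"ty":-0.013,"tz":0,"ax":0,"ay":0,"az":0.0115},{"fingers":0.6,"tx":-0.15,"ty":-0.013,"tz":0,"ax":0,"ay":0,"az":0.0115},{"fingers":0.6,"tx":-0.15,"ty":-0.013,"tz":0,"ax":0,"ay":0,"az":0.0115}]}}

```text
clock: 2.1
position: [0.5863, -0.116, 0.2788]
ee_rot: [-0.0, 0.784, 0.621, -0.0]
wrist_force: [0.6, -0.2, 0.0]
gripper_width: 0.601
```

```bash
cat >> h.py <<'E'
from scipy.spatial.transform import Rotation as R
def plan(xyz,yang=None):
    "units to reach TCP xyz (tool frame as it stands), and az to bring tool y to yang deg"
    s=r.state(); M=R.from_quat(s["ee_rot"],scalar_first=True); d=M.inv().apply(np.array(xyz)-s["position"])/.3
    Y=M.as_matrix()[:,1]; cur=np.degrees(np.arctan2(Y[1],Y[0]))
    az=None if yang is None else ((cur-yang+180)%360-180)/360
    print("pos",s["position"].round(4),"yang",round(cur,2),"tilt z",M.as_matrix()[:,2].round(4),"J",s["joints"].round(2),"F",s["wrist_force"].round(2),"T",s["wrist_torque"].round(2),"clk",round(s["clock"],2)); print("txyz",d.round(4),"az",az)
E
python3 - <<'E'
from h import *
plan([.534,-.236,.22],-58.3)
E
```

```text
pos [ 0.5863 -0.116   0.2788] yang -13.2 tilt z [-6.e-04  0.e+00 -1.e+00] J [-0.26  0.32  0.5   1.69 -0.17  1.17  0.05] F [ 0.59 -0.2   0.04] T [ 0.   -0.04  0.  ] clk 2.1
txyz [-0.4293 -0.0784  0.1961] az 0.12529142044628883
```

Call:
{"fn": "move_arm", "kwargs": {"deltas": [{"fingers":0.6,"tx":-0.143,"ty":-0.026,"tz":0.05,"ax":0,"ay":0,"az":0},{"fingers":0.6,"tx":-0.143,"ty":-0.026,"tz":0.05,"ax":0,"ay":0,"az":0},{"fingers":0.6,"tx":-0.143,"ty":-0.026,"tz":0.05,"ax":0,"ay":0,"az":0},{"fingers":0.6,"tx":0,"ty":0,"tz":0.046,"ax":0,"ay":0,"az":0.021},{"fingers":0.6,"tx":0,"ty":0,"tz":0,"ax":0,"ay":0,"az":0.021}]}}

```text
clock: 2.6
position: [0.5325, -0.2357, 0.2183]
ee_rot: [-0.002, 0.86, 0.51, -0.001]
wrist_force: [0.6, 1.4, -0.8]
gripper_width: 0.598
```

Call:
{"fn": "move_arm", "kwargs": {"deltas": [{"fingers":0.6,"tx":0,"ty":0,"tz":0,"ax":0,"ay":0,"az":0.021},{"fingers":0.6,"tx":0,"ty":0,"tz":0,"ax":0,"ay":0,"az":0.021},{"fingers":0.6,"tx":0,"ty":0,"tz":0,"ax":0,"ay":0,"az":0.021},{"fingers":0.6,"tx":0,"ty":0,"tz":0,"ax":0,"ay":0,"az":0.0203},{"fingers":0.6,"tx":0,"ty":0,"tz":0,"ax":0,"ay":0,"az":0}]}}

```text
clock: 3.1
position: [0.5349, -0.2341, 0.22]
ee_rot: [-0.0, 0.962, 0.275, -0.001]
wrist_force: [-0.3, 0.6, -0.6]
gripper_width: 0.597
```

Run:
```python
from h import *
plan([.534,-.236,.22],-58.3)
m=optics.camera_model("wrist"); im=optics.read_camera("wrist")[:,:,::-1]; cv2.imwrite("pics/w1.png",im)
import pickle; pickle.dump(m,open("w1.pkl","wb")); print(m["extrinsics"].round(3),m["fov_y"])
print(proj(m,[[.534,-.236,.111],[.555,-.224,.111],[.472,-.216,.064]]))
```

```text
pos [ 0.5349 -0.2341  0.22  ] yang -58.11 tilt z [-0.0011 -0.     -1.    ] J [-0.2   0.39  0.71  1.8  -0.29  1.06 -0.4 ] F [-0.34  0.58 -0.56] T [-0.03  0.01  0.01] clk 3.1
txyz [-0.0059  0.0038 -0.0001] az 0.0005304488075239533
[[ 0.528 -0.816 -0.236  0.595]
 [-0.849 -0.507 -0.147 -0.196]
 [-0.     0.278 -0.961  0.361]
 [ 0.     0.     0.     1.   ]] 69.16369730431475
[[318.22784273 241.09192518]
 [319.53254202 209.27101402]
 [263.25695458 270.98299861]]
```

View pics/w1.png

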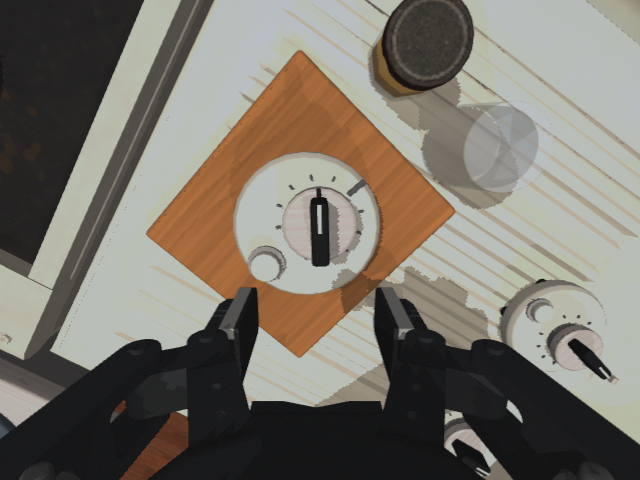

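The wrist view shows the bar at (319,198)–(320,266), button (265,263), long bar (357,187). These lie about 8 px above what the top-view estimate predicts, so I'll cross-check with the side camera and the fingertips.

Run:
```python
from h import *
import pickle
m=pickle.load(open("w1.pkl","rb")); w=cv2.imread("pics/w1.png"); s=optics.read_camera("side")[:,:,::-1]; cv2.imwrite("pics/side1.png",s)
a=cv2.resize(w[140:300,220:400],None,fx=3.3,fy=3.3,interpolation=cv2.INTER_CUBIC)
s0=cv2.imread("pics/side0.png")
b=cv2.resize(s0[220:290,262:342],None,fx=2.5,fy=2.5,interpolation=cv2.INTER_CUBIC)
o=np.zeros((528,800,3),np.uint8);o[:,:594]=a[:528,:594];o[:175,596:796]=b[:175,:200];
cv2.imwrite("pics/x.png",o)
ms=optics.camera_model("side");print("side pred axis top, button",proj(ms,[[.534,-.236,.111],[.472,-.216,.064]]))
st=r.state();M=R.from_quat(st["ee_rot"],scalar_first=True)
for z in(0,-.006,-.012): print(z,proj(m,st["position"]+M.apply([[0,.0255,z],[0,-.0255,z],[.011,.0255,z],[-.011,.0255,z]])).round(0).tolist())
print("button wrist",ray(m,[[265,263]],.064))
```

```text
side pred axis top, button [[304.72213782 226.51153074]
 [273.8580625  245.99137454]]
0 [[375.0, 305.0], [260.0, 306.0], [376.0, 282.0], [374.0, 327.0]]
-0.006 [[377.0, 312.0], [258.0, 312.0], [378.0, 288.0], [376.0, 334.0]]
-0.012 [[379.0, 319.0], [256.0, 319.0], [381.0, 294.0], [378.0, 342.0]]
button wrist [[ 0.47956171 -0.21353591  0.064     ]]
```

View pics/x.png

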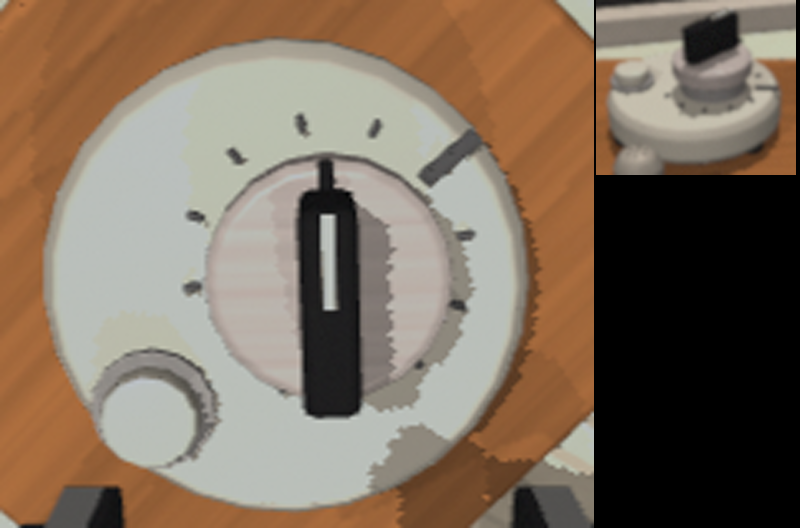

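Run:
```python
from h import *
import pickle
from scipy.optimize import least_squares
mw=pickle.load(open("w1.pkl","rb"));mt=optics.camera_model("top");ms=optics.camera_model("side")
w=lambda u,v:(220+u/3.3,140+v/3.3); t=lambda u,v:(215+u/6,225+v/6); sd=lambda u,v:(262+(u-596)/2.5,220+v/2.5)
obs={"button":(w(149,422),t(270,452),sd(631,69)),"barA":(w(326,190),t(285,130),sd(740,14)),"flange":(w(328,277),t(337,225),sd(712,62))}
for k,(a,b,c) in obs.items():
    for nm,sel in(("all",(0,1,2)),("wt",(0,1)),("ws",(0,2)),("ts",(1,2))):
        O=[(mw,a),(mt,b),(ms,c)]
        f=lambda P:np.concatenate([(proj(O[i][0],[P])[0]-O[i][1]) for i in sel])
        s=least_squares(f,[.53,-.23,.08]);print(k,nm,s.x.round(4),s.fun.round(1))
```

```text
button all [ 0.4738 -0.2162  0.0598] [-0.1  0.   0.2 -1.1 -1.1  0.2]
button wt [ 0.4723 -0.2163  0.0562] [-0.3 -0.1  0.4 -0.1]
button ws [ 0.4746 -0.2163  0.0607] [ 0.2 -0.3 -0.7 -0.2]
button ts [ 0.4736 -0.2158  0.0597] [-0.  -1.  -1.2  0.1]
barA all [ 0.5607 -0.2205  0.101 ] [ 0.7  0.4 -1.7 -1.9 -2.3  0.8]
barA wt [ 0.5588 -0.2214  0.0863] [ 0.3 -0.  -0.5  0.3]
barA ws [ 0.5614 -0.2199  0.1027] [ 0.5 -0.5 -2.  -0.2]
barA ts [ 0.5603 -0.2236  0.1034] [ 0.1 -1.9 -2.3  0.4]
flange all [ 0.5371 -0.2354  0.069 ] [-0.1  0.2 -0.  -1.5 -1.2  0.4]
flange wt [ 0.5359 -0.236   0.0623] [-0.4  0.   0.6 -0.4]
flange ws [ 0.5379 -0.2353  0.07  ] [ 0.3 -0.3 -0.9 -0.1]
flange ts [ 0.5366 -0.2356  0.0695] [ 0.1 -1.2 -1.5  0.2]
```

Run:
```python
from h import *
import pickle
m=pickle.load(open("w1.pkl","rb"))
print(proj(m,[[.537,-.2355,.104],[.537,-.2355,.071]]))
plan([.537,-.2355,.082],-58.1)
```

```text
[[319.69039124 235.0100246 ]
 [319.28219445 224.88551902]]
pos [ 0.535  -0.2341  0.2202] yang -57.96 tilt z [-6.e-04  2.e-04 -1.e+00] J [-0.2   0.39  0.71  1.8  -0.28  1.06 -0.4 ] F [ 0.51  0.38 -0.45] T [ 0.03  0.01 -0.05] clk 3.2
txyz [0.0033 0.0077 0.4606] az 0.0003755507215237862
```

Call:
{"fn": "move_arm", "kwargs": {"deltas": [{"fingers":0.6,"tx":0.0033,"ty":0.0077,"tz":0.1,"ax":0,"ay":0,"az":0.0004},{"fingers":0.6,"tx":0,"ty":0,"tz":0.12,"ax":0,"ay":0,"az":0},{"fingers":0.6,"tx":0,"ty":0,"tz":0.12,"ax":0,"ay":0,"az":0},{"fingers":0.6,"tx":0,"ty":0,"tz":0.04,"ax":0,"ay":0,"az":0},{"fingers":0.6,"tx":0,"ty":0,"tz":0,"ax":0,"ay":0,"az":0}]}}

```text
clock: 3.7
position: [0.5361, -0.2354, 0.1051]
ee_rot: [-0.001, 0.962, 0.274, -0.001]
wrist_force: [0.2, -0.3, -0.3]
gripper_width: 0.6
```

Run:
```python
from h import *
plan([.537,-.2355,.082],-58.1)
m=optics.camera_model("wrist"); im=optics.read_camera("wrist")[:,:,::-1]; cv2.imwrite("pics/w2.png",im)
```

```text
pos [ 0.5361 -0.2354  0.1051] yang -58.23 tilt z [-0.0034  0.0012 -1.    ] J [-0.12  0.53  0.63  1.9  -0.41  0.85 -0.3 ] F [ 0.23 -0.34 -0.26] T [-0.01  0.02  0.01] clk 3.7
txyz [0.0024 0.002  0.0768] az -0.00035226850961357235
```

View pics/w2.png

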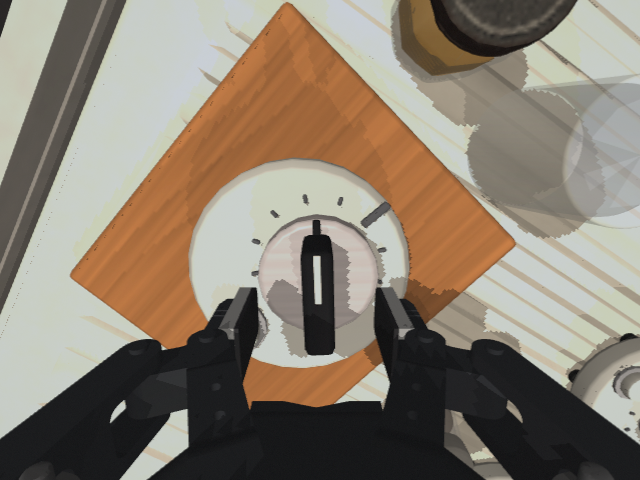

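The bar is centred between the fingers (bar at column 318, fingers' middle at 316). I'll descend and grip.

Call:
{"fn": "move_arm", "kwargs": {"deltas": [{"fingers":0.6,"tx":0.002,"ty":0.002,"tz":0.04,"ax":0,"ay":0,"az":0},{"fingers":0.5,"tx":0,"ty":0,"tz":0.036,"ax":0,"ay":0,"az":0},{"fingers":0.35,"tx":0,"ty":0,"tz":0,"ax":0,"ay":0,"az":0},{"fingers":0.28,"tx":0,"ty":0,"tz":0,"ax":0,"ay":0,"az":0},{"fingers":0.23,"tx":0,"ty":0,"tz":0,"ax":0,"ay":0,"az":0}]}}

```text
clock: 4.25
position: [0.5382, -0.2362, 0.0841]
ee_rot: [0.0, 0.962, 0.273, 0.0]
wrist_force: [-0.1, -1.1, -0.2]
gripper_width: 0.231
```

Call:
{"fn": "move_arm", "kwargs": {"deltas": [{"fingers":0.18,"tx":0,"ty":0,"tz":0,"ax":0,"ay":0,"az":0},{"fingers":0.14,"tx":0,"ty":0,"tz":0,"ax":0,"ay":0,"az":0},{"fingers":0.1,"tx":0,"ty":0,"tz":0,"ax":0,"ay":0,"az":0},{"fingers":0,"tx":0,"ty":0,"tz":0,"ax":0,"ay":0,"az":0},{"fingers":0,"tx":0,"ty":0,"tz":0,"ax":0,"ay":0,"az":0}]}}

```text
clock: 4.75
position: [0.5381, -0.2359, 0.0837]
ee_rot: [-0.0, 0.962, 0.273, 0.0]
wrist_force: [0.9, 0.1, 0.6]
gripper_width: 0.153
```

Run:
```python
from h import *
plan([.537,-.2355,.082],-58.1)
```

```text
pos [ 0.5381 -0.2359  0.0837] yang -58.28 tilt z [ 3.e-04  2.e-04 -1.e+00] J [-0.1   0.56  0.61  1.91 -0.43  0.81 -0.28] F [0.87 0.11 0.64] T [ 0.14 -0.03 -0.03] clk 4.75
txyz [-0.0025 -0.0032  0.0058] az -0.0004945872018538467
```

Call:
{"fn": "move_arm", "kwargs": {"deltas": [{"fingers":0,"tx":0,"ty":0,"tz":0.003,"ax":0,"ay":0,"az":0},{"fingers":0,"tx":0,"ty":0,"tz":0.003,"ax":0,"ay":0,"az":0},{"fingers":0,"tx":0,"ty":0,"tz":0,"ax":0,"ay":0,"az":0}]}}

```text
clock: 5.05
position: [0.5381, -0.2359, 0.0818]
ee_rot: [-0.0, 0.962, 0.273, 0.0]
wrist_force: [-0.4, 0.8, 1.8]
gripper_width: 0.152
```

Call:
{"fn": "move_arm", "kwargs": {"deltas": [{"fingers":0,"tx":0,"ty":0,"tz":0.003,"ax":0,"ay":0,"az":0},{"fingers":0,"tx":0,"ty":0,"tz":0,"ax":0,"ay":0,"az":0}]}}

```text
clock: 5.25
position: [0.5381, -0.2359, 0.0809]
ee_rot: [-0.0, 0.962, 0.273, 0.0]
wrist_force: [0.9, 1.3, 1.6]
gripper_width: 0.154
```

Call:
{"fn": "move_arm", "kwargs": {"deltas": [{"fingers":0,"tx":0,"ty":0,"tz":0.003,"ax":0,"ay":0,"az":0},{"fingers":0,"tx":0,"ty":0,"tz":0,"ax":0,"ay":0,"az":0}]}}

```text
clock: 5.45
position: [0.5381, -0.2359, 0.08]
ee_rot: [-0.0, 0.962, 0.273, 0.0]
wrist_force: [0.3, 0.8, 1.1]
gripper_width: 0.152
```

Call:
{"fn": "move_arm", "kwargs": {"deltas": [{"fingers":0,"tx":0,"ty":0,"tz":0.003,"ax":0,"ay":0,"az":0},{"fingers":0,"tx":0,"ty":0,"tz":0,"ax":0,"ay":0,"az":0}]}}

```text
clock: 5.65
position: [0.5381, -0.2359, 0.0791]
ee_rot: [-0.0, 0.962, 0.273, 0.0]
wrist_force: [1.0, 0.8, 2.1]
gripper_width: 0.153
```

Call:
{"fn": "move_arm", "kwargs": {"deltas": [{"fingers":0,"tx":0,"ty":0,"tz":0.003,"ax":0,"ay":0,"az":0},{"fingers":0,"tx":0,"ty":0,"tz":0,"ax":0,"ay":0,"az":0}]}}

```text
clock: 5.85
position: [0.5381, -0.236, 0.0782]
ee_rot: [-0.0, 0.962, 0.273, 0.0]
wrist_force: [1.0, 1.1, 1.9]
gripper_width: 0.15
```

Call:
{"fn": "move_arm", "kwargs": {"deltas": [{"fingers":0,"tx":0,"ty":0,"tz":0.003,"ax":0,"ay":0,"az":0},{"fingers":0,"tx":0,"ty":0,"tz":0,"ax":0,"ay":0,"az":0}]}}

```text
clock: 6.05
position: [0.5381, -0.2359, 0.0774]
ee_rot: [-0.0, 0.962, 0.273, 0.0]
wrist_force: [0.8, 1.6, 2.5]
gripper_width: 0.151
```

Call:
{"fn": "move_arm", "kwargs": {"deltas": [{"fingers":0,"tx":0,"ty":0,"tz":0.003,"ax":0,"ay":0,"az":0},{"fingers":0,"tx":0,"ty":0,"tz":0,"ax":0,"ay":0,"az":0}]}}

```text
clock: 6.25
position: [0.5382, -0.236, 0.077]
ee_rot: [-0.0, 0.962, 0.273, 0.0]
wrist_force: [-0.5, 2.7, 6.5]
gripper_width: 0.156
```

Met the firm spring. Smaller steps now.

Call:
{"fn": "move_arm", "kwargs": {"deltas": [{"fingers":0,"tx":0,"ty":0,"tz":0.003,"ax":0,"ay":0,"az":0},{"fingers":0,"tx":0,"ty":0,"tz":0,"ax":0,"ay":0,"az":0}]}}

```text
clock: 6.45
position: [0.5382, -0.236, 0.0767]
ee_rot: [-0.0, 0.962, 0.273, 0.0]
wrist_force: [-1.2, 2.8, 10.6]
gripper_width: 0.147
```

Call:
{"fn": "move_arm", "kwargs": {"deltas": [{"fingers":0,"tx":0,"ty":0,"tz":0.002,"ax":0,"ay":0,"az":0},{"fingers":0,"tx":0,"ty":0,"tz":0,"ax":0,"ay":0,"az":0}]}}

```text
clock: 6.65
position: [0.5382, -0.236, 0.0764]
ee_rot: [-0.0, 0.962, 0.273, 0.0]
wrist_force: [-2.0, 2.9, 12.9]
gripper_width: 0.152
```

Call:
{"fn": "move_arm", "kwargs": {"deltas": [{"fingers":0,"tx":0,"ty":-0.002,"tz":0.003,"ax":0,"ay":0,"az":0},{"fingers":0,"tx":0,"ty":0,"tz":0,"ax":0,"ay":0,"az":0}]}}

```text
clock: 6.85
position: [0.5382, -0.236, 0.0761]
ee_rot: [-0.0, 0.962, 0.273, 0.001]
wrist_force: [-2.5, 3.4, 15.7]
gripper_width: 0.15
```

Run:
```python
from h import *
plan([.5375,-.2355,.076],-107)
```

```text
pos [ 0.5382 -0.236   0.0761] yang -58.29 tilt z [ 1.7e-03  6.0e-04 -1.0e+00] J [-0.1   0.57  0.6   1.91 -0.44  0.79 -0.27] F [-2.47  3.42 15.74] T [0.75 0.68 0.  ] clk 6.85
txyz [-0.0012 -0.0026  0.0005] az 0.13531472060102226
```

Call:
{"fn": "move_arm", "kwargs": {"deltas": [{"fingers":0,"tx":0,"ty":-0.002,"tz":0.002,"ax":0,"ay":0,"az":0},{"fingers":0,"tx":0,"ty":0,"tz":0,"ax":0,"ay":0,"az":0.004},{"fingers":0,"tx":0,"ty":0,"tz":0,"ax":0,"ay":0,"az":0.006},{"fingers":0,"tx":0,"ty":0,"tz":0,"ax":0,"ay":0,"az":0.006}]}}

```text
clock: 7.25
position: [0.5382, -0.236, 0.076]
ee_rot: [0.0, 0.974, 0.224, 0.001]
wrist_force: [-3.1, 2.7, 17.1]
gripper_width: 0.151
```

Run:
```python
from h import *
plan([.5375,-.2355,.076],-107)
```

```text
pos [ 0.5382 -0.236   0.076 ] yang -64.06 tilt z [ 2.5e-03 -4.0e-04 -1.0e+00] J [-0.12  0.57  0.63  1.92 -0.46  0.8  -0.35] F [-3.15  2.65 17.05] T [0.56 0.69 0.28] clk 7.25
txyz [-0.0015 -0.0026 -0.0001] az 0.11927715477491556
```

Call:
{"fn": "move_arm", "kwargs": {"deltas": [{"fingers":0,"tx":-0.003,"ty":-0.006,"tz":0.002,"ax":0,"ay":0,"az":0},{"fingers":0,"tx":0,"ty":0,"tz":0,"ax":0,"ay":0,"az":0}]}}

```text
clock: 7.45
position: [0.5381, -0.2359, 0.076]
ee_rot: [0.002, 0.974, 0.225, 0.003]
wrist_force: [-0.9, 1.3, 17.5]
gripper_width: 0.151
```

Run:
```python
from h import *
plan([.5375,-.2355,.076],-107)
im=optics.read_camera("wrist")[:,:,::-1]; cv2.imwrite("pics/w3.png",im)
cv2.imwrite("pics/w3c.png",cv2.resize(im[130:400,160:440],None,fx=2.2,fy=2.2))
```

```text
pos [ 0.5381 -0.2359  0.076 ] yang -64.01 tilt z [ 0.0059 -0.003  -1.    ] J [-0.12  0.57  0.63  1.92 -0.46  0.79 -0.35] F [-0.88  1.34 17.55] T [0.19 0.19 0.21] clk 7.45
txyz [-0.0012 -0.0021 -0.    ] az 0.11940858822534418
```

View pics/w3c.png

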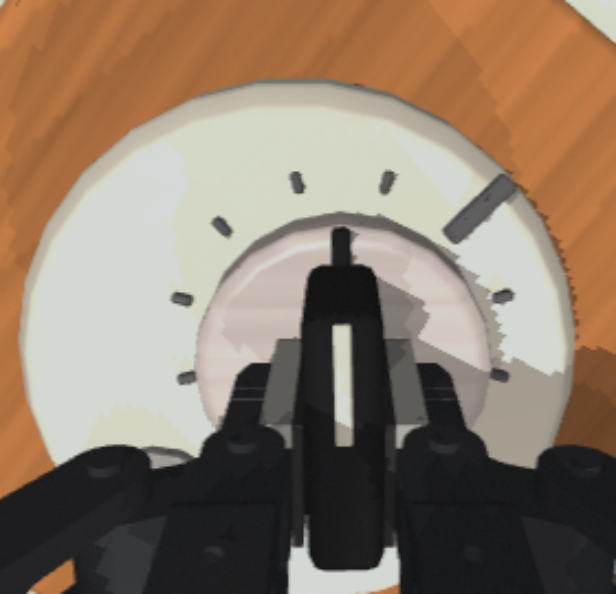

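The grip is central on the bar and the pointer is well short of the long bar at crop (480,210). Checking whether the case has turned.

```bash
cat > ang.py <<'E'
from h import *
def lb(m,uv,z=.045):
    p=ray(m,uv,z); d=p[1]-p[0]; print("long bar inner",p[0].round(4),"dir",np.degrees(np.arctan2(d[1],d[0])).round(1))
E
python3 - <<'E'
from ang import *; import pickle
lb(pickle.load(open("w1.pkl","rb")),[(220+426/3.3,140+180/3.3),(220+476/3.3,140+138/3.3)])
lb(optics.camera_model("wrist"),[(160+455/2.2,130+238/2.2),(160+508/2.2,130+182/2.2)])
E
```

```text
long bar inner [ 0.5702 -0.247   0.045 ] dir -17.4
long bar inner [ 0.5696 -0.2492  0.045 ] dir -15.2
```

Call:
{"fn": "move_arm", "kwargs": {"deltas": [{"fingers":0,"tx":0,"ty":0,"tz":0.001,"ax":0,"ay":0,"az":0.008},{"fingers":0,"tx":0,"ty":0,"tz":0,"ax":0,"ay":0,"az":0.008},{"fingers":0,"tx":0,"ty":0,"tz":0,"ax":0,"ay":0,"az":0.008}]}}

```text
clock: 7.8
position: [0.5381, -0.236, 0.0759]
ee_rot: [0.002, 0.989, 0.15, 0.003]
wrist_force: [-0.4, 1.2, 18.6]
gripper_width: 0.148
```

Call:
{"fn": "move_arm", "kwargs": {"deltas": [{"fingers":0,"tx":0,"ty":0,"tz":0,"ax":0,"ay":0,"az":0.008},{"fingers":0,"tx":0,"ty":0,"tz":0,"ax":0,"ay":0,"az":0.008},{"fingers":0,"tx":0,"ty":0,"tz":0,"ax":0,"ay":0,"az":0.008}]}}

```text
clock: 8.1
position: [0.5382, -0.2361, 0.0759]
ee_rot: [0.002, 0.997, 0.075, 0.003]
wrist_force: [-0.6, 0.3, 18.7]
gripper_width: 0.148
```

Run:
```python
from h import *
plan([.538,-.236,.076],-107.3)
```

```text
pos [ 0.5382 -0.2361  0.0759] yang -81.38 tilt z [ 0.006  -0.0031 -1.    ] J [-0.17  0.6   0.71  1.92 -0.53  0.81 -0.6 ] F [-0.59  0.33 18.74] T [0.18 0.31 0.33] clk 8.1
txyz [-0.0005 -0.0005 -0.0003] az 0.0719942565773225
```

Call:
{"fn": "move_arm", "kwargs": {"deltas": [{"fingers":0,"tx":0,"ty":0,"tz":0,"ax":0,"ay":0,"az":0.008},{"fingers":0,"tx":0,"ty":0,"tz":0,"ax":0,"ay":0,"az":0.008},{"fingers":0,"tx":0,"ty":0,"tz":0,"ax":0,"ay":0,"az":0.008},{"fingers":0,"tx":0,"ty":0,"tz":0,"ax":0,"ay":0,"az":0.008}]}}

```text
clock: 8.5
position: [0.5381, -0.2362, 0.0759]
ee_rot: [0.002, 1.0, -0.025, 0.003]
wrist_force: [-1.0, 0.7, 18.8]
gripper_width: 0.151
```

Call:
{"fn": "move_arm", "kwargs": {"deltas": [{"fingers":0,"tx":0,"ty":0,"tz":0,"ax":0,"ay":0,"az":0.008},{"fingers":0,"tx":0,"ty":0,"tz":0,"ax":0,"ay":0,"az":0.008},{"fingers":0,"tx":0,"ty":0,"tz":0,"ax":0,"ay":0,"az":0.008},{"fingers":0,"tx":0,"ty":0,"tz":0,"ax":0,"ay":0,"az":0.008},{"fingers":0,"tx":0,"ty":0,"tz":0,"ax":0,"ay":0,"az":0}]}}

```text
clock: 9.0
position: [0.5381, -0.2363, 0.0759]
ee_rot: [0.001, 0.992, -0.125, 0.003]
wrist_force: [0.1, 0.9, 17.8]
gripper_width: 0.152
```

Run:
```python
from h import *
import pickle
plan([.538,-.236,.076],-107.3)
m=optics.camera_model("wrist");pickle.dump(m,open("w4.pkl","wb"))
im=optics.read_camera("wrist")[:,:,::-1]; cv2.imwrite("pics/w4.png",im)
cv2.imwrite("pics/w4c.png",cv2.resize(im[130:400,160:440],None,fx=2.2,fy=2.2))
```

```text
pos [ 0.5381 -0.2363  0.0759] yang -104.38 tilt z [ 0.0057 -0.0036 -1.    ] J [-0.24  0.63  0.81  1.92 -0.61  0.84 -0.92] F [ 0.08  0.9  17.79] T [0.26 0.28 0.13] clk 9.0
txyz [-0.0006 -0.001  -0.0005] az 0.008122376632057084
```

View pics/w4c.png

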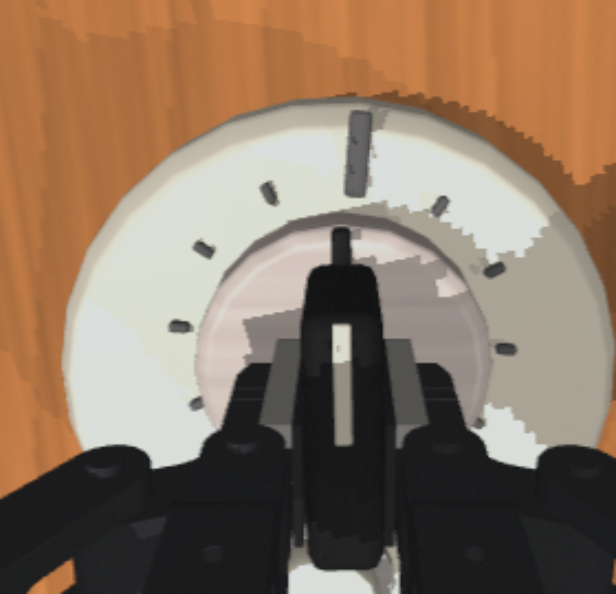

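Run:
```python
from ang import *; import pickle
m=pickle.load(open("w4.pkl","rb")); g=lambda u,v:(160+u/2.2,130+v/2.2)
lb(m,[g(357,196),g(360,112)])
p=ray(m,[g(341,232)],.061)[0];d=p-[.5381,-.2363,p[2]];print(p,np.degrees(np.arctan2(d[1],d[0])),np.hypot(*d[:2]))
```

```text
long bar inner [ 0.5686 -0.2467  0.045 ] dir -16.1
[ 0.56530717 -0.2420832   0.061     ] -12.00028592654761 0.027815022835228846
```

Call:
{"fn": "move_arm", "kwargs": {"deltas": [{"fingers":0,"tx":0,"ty":0,"tz":0,"ax":0,"ay":0,"az":0.006},{"fingers":0,"tx":0,"ty":0,"tz":0,"ax":0,"ay":0,"az":0.0055},{"fingers":0,"tx":0,"ty":0,"tz":0,"ax":0,"ay":0,"az":0},{"fingers":0,"tx":0,"ty":0,"tz":0,"ax":0,"ay":0,"az":0},{"fingers":0,"tx":0,"ty":0,"tz":0,"ax":0,"ay":0,"az":0}]}}

```text
clock: 9.55
position: [0.538, -0.2364, 0.0759]
ee_rot: [0.001, 0.987, -0.161, 0.003]
wrist_force: [0.0, -0.7, 18.9]
gripper_width: 0.152
```

Run:
```python
from h import *
import pickle
plan([.538,-.236,.076],-107.3)
m=optics.camera_model("wrist");pickle.dump(m,open("w5.pkl","wb"))
im=optics.read_camera("wrist")[:,:,::-1]; cv2.imwrite("pics/w5.png",im)
cv2.imwrite("pics/w5c.png",cv2.resize(im[130:400,160:440],None,fx=2.2,fy=2.2))
```

```text
pos [ 0.538  -0.2364  0.0759] yang -108.48 tilt z [ 0.0059 -0.0035 -1.    ] J [-0.25  0.64  0.83  1.93 -0.63  0.85 -0.98] F [ 0.02 -0.74 18.88] T [0.16 0.21 0.18] clk 9.55
txyz [-0.0006 -0.0013 -0.0003] az -0.0032796627520828756
```

View pics/w5c.png

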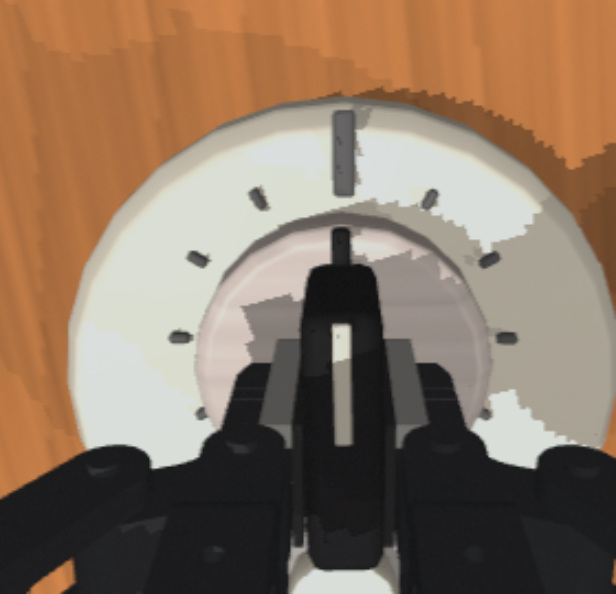

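The pointer is in line with the long bar (nib at column 341, bar at 343), and the force is 18.9 N. I'll ease the load off, undoing the lateral trim at the same time.

Call:
{"fn": "move_arm", "kwargs": {"deltas": [{"fingers":0,"tx":0.003,"ty":0.0016,"tz":-0.005,"ax":0,"ay":0,"az":0},{"fingers":0,"tx":0.003,"ty":0.0016,"tz":-0.005,"ax":0,"ay":0,"az":0},{"fingers":0,"tx":0.003,"ty":0.0016,"tz":-0.005,"ax":0,"ay":0,"az":0},{"fingers":0,"tx":0,"ty":0,"tz":0,"ax":0,"ay":0,"az":0}]}}

```text
clock: 10.0
position: [0.5381, -0.2365, 0.0773]
ee_rot: [0.0, 0.987, -0.161, 0.0]
wrist_force: [0.8, 0.9, 3.2]
gripper_width: 0.153
```

Call:
{"fn": "move_arm", "kwargs": {"deltas": [{"fingers":0.25,"tx":0,"ty":0,"tz":0,"ax":0,"ay":0,"az":0},{"fingers":0.4,"tx":0,"ty":0,"tz":0,"ax":0,"ay":0,"az":0},{"fingers":0.5,"tx":0,"ty":0,"tz":0,"ax":0,"ay":0,"az":0},{"fingers":0.5,"tx":0,"ty":0,"tz":-0.06,"ax":0,"ay":0,"az":0},{"fingers":0.5,"tx":0,"ty":0,"tz":-0.12,"ax":0,"ay":0,"az":0}]}}

```text
clock: 10.5
position: [0.5358, -0.2346, 0.1289]
ee_rot: [-0.0, 0.987, -0.161, -0.003]
wrist_force: [1.4, 0.4, -0.2]
gripper_width: 0.498
```

Call:
{"fn": "move_arm", "kwargs": {"deltas": [{"fingers":0,"tx":0,"ty":0,"tz":-0.1,"ax":0,"ay":0,"az":0},{"fingers":0,"tx":-0.107,"ty":0,"tz":0,"ax":0,"ay":0,"az":0},{"fingers":0,"tx":-0.107,"ty":0,"tz":0,"ax":0,"ay":0,"az":0},{"fingers":0,"tx":0,"ty":0,"tz":0,"ax":0,"ay":0,"az":0},{"fingers":0,"tx":0,"ty":0,"tz":0,"ax":0,"ay":0,"az":0}]}}

```text
clock: 11.0
position: [0.4767, -0.2151, 0.161]
ee_rot: [-0.0, 0.987, -0.161, 0.0]
wrist_force: [0.1, 0.0, 0.4]
gripper_width: 0.001
```

Run:
```python
from h import *
import pickle
plan([.4745,-.2165,.09],-107.3)
m=optics.camera_model("wrist");pickle.dump(m,open("w6.pkl","wb"))
im=optics.read_camera("wrist")[:,:,::-1]; cv2.imwrite("pics/w6.png",im)
t=optics.read_camera("top")[:,:,::-1]; cv2.imwrite("pics/top6.png",t)
print(proj(m,[.4745,-.2165,.058]))
o=np.zeros((480,800,3),np.uint8);o[:480,:500]=im[:,70:570];o[:390,502:]=cv2.resize(t[210:340,215:314],None,fx=3,fy=3)[:,:298-1+1]if 0 else cv2.resize(t[210:340,215:314],(298,390))
cv2.imwrite("pics/x6.png",o)
```

```text
pos [ 0.4767 -0.2151  0.161 ] yang -108.5 tilt z [ 2.e-04  9.e-04 -1.e+00] J [-0.41  0.44  0.99  2.01 -0.46  0.93 -1.08] F [0.09 0.01 0.36] T [-0.02 -0.01  0.03] clk 11.0
txyz [-0.0054  0.0068  0.2366] az -0.0033401350308718096
[[319.82390738 242.4791264 ]]
```

View pics/x6.png

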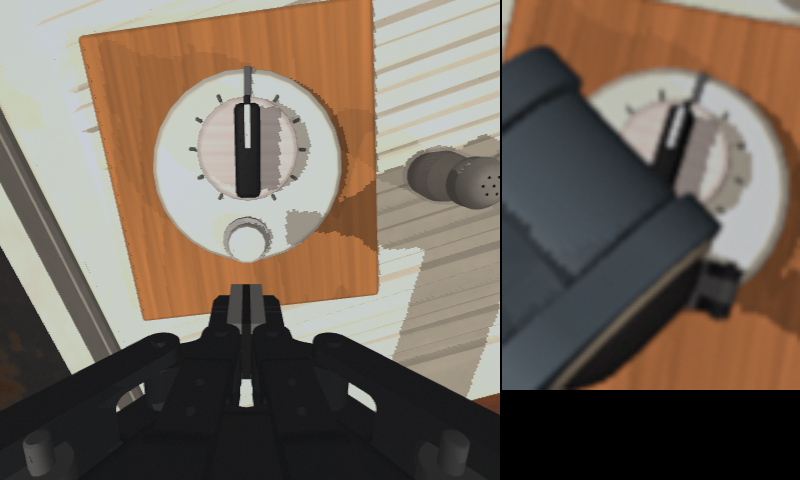

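The dial released cleanly, with the pointer in line with the long bar at column 247. The button is at about (317,243), straight ahead of the shut tips. Going down over it.

Call:
{"fn": "move_arm", "kwargs": {"deltas": [{"fingers":0,"tx":-0.005,"ty":0.002,"tz":0.1,"ax":0,"ay":0,"az":0},{"fingers":0,"tx":0,"ty":0,"tz":0.12,"ax":0,"ay":0,"az":0},{"fingers":0,"tx":0,"ty":0,"tz":0.08,"ax":0,"ay":0,"az":0},{"fingers":0,"tx":0,"ty":0,"tz":0,"ax":0,"ay":0,"az":0},{"fingers":0,"tx":0,"ty":0,"tz":0,"ax":0,"ay":0,"az":0}]}}

```text
clock: 11.6
position: [0.4759, -0.2165, 0.0712]
ee_rot: [0.001, 0.987, -0.161, -0.0]
wrist_force: [0.4, 0.9, 0.2]
gripper_width: -0.002
```

Call:
{"fn": "move_arm", "kwargs": {"deltas": [{"fingers":0,"tx":0,"ty":0,"tz":0.007,"ax":0,"ay":0,"az":0},{"fingers":0,"tx":0,"ty":0,"tz":0.006,"ax":0,"ay":0,"az":0},{"fingers":0,"tx":0,"ty":0,"tz":0,"ax":0,"ay":0,"az":0}]}}

```text
clock: 11.9
position: [0.4759, -0.2157, 0.0678]
ee_rot: [-0.0, 0.987, -0.161, 0.001]
wrist_force: [-0.2, 0.4, 0.2]
gripper_width: 0.003
```

Call:
{"fn": "move_arm", "kwargs": {"deltas": [{"fingers":0,"tx":0,"ty":0,"tz":0.006,"ax":0,"ay":0,"az":0},{"fingers":0,"tx":0,"ty":0,"tz":0.006,"ax":0,"ay":0,"az":0},{"fingers":0,"tx":0,"ty":0,"tz":0,"ax":0,"ay":0,"az":0}]}}

```text
clock: 12.2
position: [0.4756, -0.2157, 0.0636]
ee_rot: [-0.0, 0.987, -0.161, 0.0]
wrist_force: [0.8, 0.1, 1.9]
gripper_width: 0.001
```

Call:
{"fn": "move_arm", "kwargs": {"deltas": [{"fingers":0,"tx":0,"ty":0,"tz":0.004,"ax":0,"ay":0,"az":0},{"fingers":0,"tx":0,"ty":0,"tz":0.004,"ax":0,"ay":0,"az":0},{"fingers":0,"tx":0,"ty":0,"tz":0,"ax":0,"ay":0,"az":0}]}}

```text
clock: 12.5
position: [0.4756, -0.2157, 0.0613]
ee_rot: [-0.0, 0.987, -0.161, 0.0]
wrist_force: [0.7, 0.0, 3.6]
gripper_width: 0.001
```

Call:
{"fn": "move_arm", "kwargs": {"deltas": [{"fingers":0,"tx":0,"ty":0,"tz":0.004,"ax":0,"ay":0,"az":0},{"fingers":0,"tx":0,"ty":0,"tz":0.004,"ax":0,"ay":0,"az":0},{"fingers":0,"tx":0,"ty":0,"tz":0,"ax":0,"ay":0,"az":0}]}}

```text
clock: 12.8
position: [0.4756, -0.2157, 0.0591]
ee_rot: [-0.0, 0.987, -0.161, 0.0]
wrist_force: [-0.6, 1.1, 7.0]
gripper_width: -0.001
```

Call:
{"fn": "move_arm", "kwargs": {"deltas": [{"fingers":0,"tx":0,"ty":0,"tz":0.003,"ax":0,"ay":0,"az":0},{"fingers":0,"tx":0,"ty":0,"tz":0,"ax":0,"ay":0,"az":0},{"fingers":0,"tx":0,"ty":0,"tz":0,"ax":0,"ay":0,"az":0}]}}

```text
clock: 13.1
position: [0.4757, -0.2157, 0.0589]
ee_rot: [-0.001, 0.987, -0.161, 0.0]
wrist_force: [-2.6, 3.3, 14.6]
gripper_width: -0.004
```

Call:
{"fn": "move_arm", "kwargs": {"deltas": [{"fingers":0,"tx":0,"ty":0,"tz":0.002,"ax":0,"ay":0,"az":0},{"fingers":0,"tx":0,"ty":0,"tz":0,"ax":0,"ay":0,"az":0},{"fingers":0,"tx":0,"ty":0,"tz":0,"ax":0,"ay":0,"az":0}]}}

```text
clock: 13.4
position: [0.4756, -0.2157, 0.0588]
ee_rot: [-0.001, 0.987, -0.161, 0.0]
wrist_force: [-2.5, 3.3, 19.3]
gripper_width: 0.002
```

The button is bottomed: z has stopped and the force is rising. Letting go.

Call:
{"fn": "move_arm", "kwargs": {"deltas": [{"fingers":0,"tx":0,"ty":0,"tz":-0.006,"ax":0,"ay":0,"az":0},{"fingers":0,"tx":0,"ty":0,"tz":-0.02,"ax":0,"ay":0,"az":0},{"fingers":0,"tx":0,"ty":0,"tz":-0.08,"ax":0,"ay":0,"az":0},{"fingers":0,"tx":0,"ty":0,"tz":-0.15,"ax":0,"ay":0,"az":0},{"fingers":0,"tx":0,"ty":0,"tz":-0.1,"ax":0,"ay":0,"az":0}]}}

```text
clock: 13.9
position: [0.4751, -0.2164, 0.1657]
ee_rot: [0.001, 0.987, -0.161, 0.0]
wrist_force: [1.0, 0.4, -0.2]
gripper_width: -0.002
```

Call:
{"fn": "move_arm", "kwargs": {"deltas": [{"fingers":0,"tx":0,"ty":0,"tz":-0.1,"ax":0,"ay":0,"az":0},{"fingers":0,"tx":0,"ty":0,"tz":0,"ax":0,"ay":0,"az":0},{"fingers":0,"tx":0,"ty":0,"tz":0,"ax":0,"ay":0,"az":0},{"fingers":0,"tx":0,"ty":0,"tz":0,"ax":0,"ay":0,"az":0},{"fingers":0,"tx":0,"ty":0,"tz":0,"ax":0,"ay":0,"az":0}]}}

```text
clock: 14.4
position: [0.4746, -0.2153, 0.1928]
ee_rot: [-0.0, 0.987, -0.161, -0.001]
wrist_force: [-0.4, -0.5, 0.4]
gripper_width: 0.001
```

Run:
```python
from h import *
plan([.4745,-.2165,.09],-107.3)
im=optics.read_camera("wrist")[:,:,::-1]; cv2.imwrite("pics/w7.png",im)
s=optics.read_camera("side")[:,:,::-1]; s0=cv2.imread("pics/side0.png")
o=np.zeros((600,800,3),np.uint8);o[:480,:440]=im[:,100:540];o[:280,442:]=cv2.resize(s[215:315,255:383],(358,280));o[290:570,442:]=cv2.resize(s0[215:315,255:383],(358,280))
cv2.imwrite("pics/x7.png",o)
m=optics.camera_model("wrist");print(proj(m,[[.4742,-.2162,.0598],[.57,-.2468,.045]]))
```

```text
pos [ 0.4746 -0.2153  0.1928] yang -108.51 tilt z [-2.5e-03  5.0e-04 -1.0e+00] J [-0.46  0.4   1.04  1.98 -0.41  0.99 -1.12] F [-0.38 -0.52  0.42] T [ 0.04 -0.02  0.03] clk 14.4
txyz [0.0019 0.0038 0.3428] az -0.0033520131665157908
[[317.76875574 230.14774012]
 [316.04463689  99.57849047]]
```

View pics/x7.png

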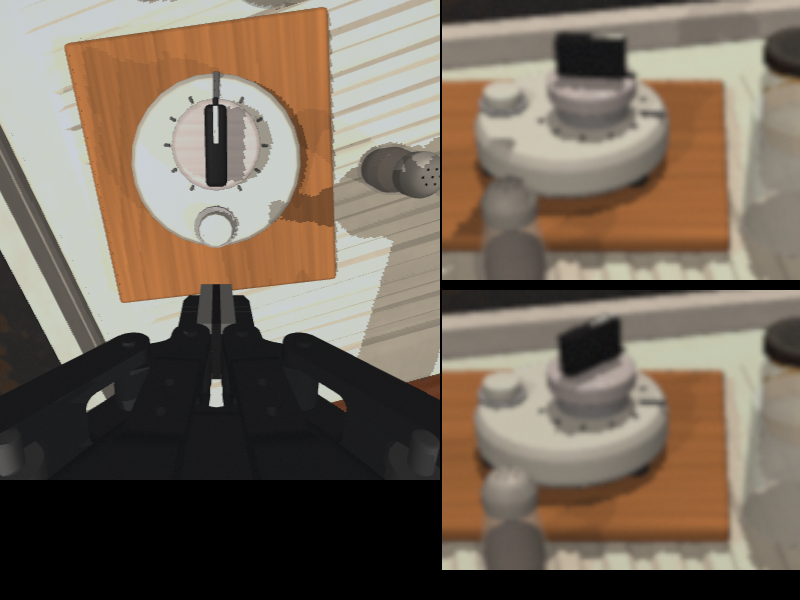

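The case sits where it was in both side crops. The pointer is in line with the long bar at (216,85), the button is out at (215,228), and the arm is clear. Handing in.

```bash
python3 -c "
from rig import r
print(r.hand_in())"
```

```text
the job is handed in; nothing more can be done
None
```

I set the largest timer, the one on the board, and handed the job in at about 14.4 s of the 64 s allowed. No verdict is reported.

- **Dial:** I pinched the dial bar and pushed it about 6–7 mm down onto its firm spring. I then turned it clockwise about 50° while pressing with 16–19 N. The highest reading was 18.9 N.
- **Button:** I pressed it until it stopped sinking, about 5 mm, with up to 19.3 N on it, then lifted straight off.
- **Last checks:** In the close-up, the pointer lines up with the long bar and the button is out. The case sits where it did in the side pictures from before and after, and nothing touches the robot. I did not measure the jar and glass again, but the arm never went near them or the shaker.
- **Disagreement:** The three cameras put the timer 4–9 mm lower than its stated heights. Touching the button at about z = 0.064 m matched the stated heights, so I went by touch.

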